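# Wind the mould press down by one turn

### The job

Bring the plate of the small mould press down by one thread: push its hand wheel round by the upright handle, clockwise as seen from above, through exactly one full turn, so that the handle comes back to where it started, and do not run on past that point. Only push the handle with the fingertips or the outside of the fingers, never take it between the fingers, and take the hand away at the end. Leave the plaster mould on the bed of the press and the things lying on the table as they are.

Things in the scene. Friction and masses are not known exactly. Their poses are not given: they have to be found in the camera images.
- mould_press: Bench mould press, fixed to the table: grey bed 150 (x) x 170 (y) x 18 mm, two steel columns at y = +-70 mm, a grey crosshead 44 x 172 mm with its top at 156 mm, above it the horizontal hand wheel. Origin: centre of the underside of the bed, on the table; z up. The wheel's axis is the vertical through this origin.
- hub_mid (a point): Point on the vertical axis of the hand wheel at the height of the middle of its rim, 185 mm above the table. The dark steel wheel: rim circle of radius 75 mm, rim bar 16 mm thick (its top 193 mm above the table), three spokes 12 mm thick, hub 40 mm across with its top at 198 mm. A screw 15 mm thick stands up out of the hub, to at most 249 mm above the table.
- handle_mid (a point): Middle of the upright wooden handle that stands on the wheel rim at the end of one spoke, 75 mm from the wheel's axis. The handle is round, 26 mm in diameter, and stands upright from the rim at 193 mm to 248 mm above the table; this point lies on its centre line 221 mm above the table. It goes round with the wheel, and its grip can spin freely on its pin.
- press_wheel (a joint): Angle of the hand wheel in rad; grows as the wheel is turned clockwise seen from above, which lowers the plate by 10 mm a turn. It starts anywhere from 0.4 to 4.2; end stops at 0 and 14. The wheel turns stiffly (about 3 to 4 N at the handle), does not coast and stays where it is left.
- plate_mid (a point): Centre of the underside of the dark steel press plate, 100 x 112 x 14 mm, which slides on the columns between bed and crosshead, straight below the wheel. It comes down 10 mm in one turn and then still stands clear of the mould.
- plaster_mould: Loose pale plaster mould block, 66 x 86 x 30 mm, on the bed of the press under the plate; origin at the centre of its underside, 18 mm above the table. To be left alone.
- tape_roll: Loose roll of tape lying flat, 96 mm across, 24 mm high; origin at the centre of its underside. To be left alone.
- wooden_rib: Loose flat wooden rib, 49 x 99 x 8 mm, between the press and the robot; origin at the centre of its underside. To be left alone.
- rubber_kidney: Loose flat rubber kidney, 51 x 110 x 8 mm, behind the press; origin at the centre of its underside. To be left alone.
- wheel_handle: The upright handle itself, as described above; origin on its centre line at the height of the middle of the rim, 185 mm above the table.

How it is judged:
By the outcome, as a careful person would: the job done as asked, in the order asked, and still so for the second after the job is handed in, with the robot touching nothing.
It also fails if it takes over 58 s, if anything falls off the work surface, if the arm or the gripper's body presses on something with over 40 N, if the wrist force passes 120 N, or if a joint passes its speed limit or range.

### The arm

A 6-joint arm with a two-finger parallel gripper is mounted at the origin on a cart in front of the work surface, level with it; the furniture and walls round the work are solid. World frame = base frame: x ahead of the robot, y to its left, z up, the work surface at z = 0. Lengths are in m, angles in rad, forces in N, time in s.
With the tool pointing down it reaches from about 0.35 to 0.975 m from the base axis. Payload 4.9 kg.
Tool frame: the origin (TCP) lies midway between the tips of the shut fingers; the grasp point (between the pads) lies manip.grip_depth behind it (manip.grip_depth is the distance from the TCP to the grasp point, in m); z points along the fingers, x is the direction in which the jaws open and shut, and the axes are right-handed (so a half turn about z gives the same grasp; the last joint's range is limited). The gripper opens to 85 mm and grips with 20 to 120 N. Pads are 22 mm wide; open, the fingers measure 114 mm over their backs; the gripper's body (76 mm by 85 mm) begins 54 mm behind the grasp point. The pads swing forward as they close: fully open they stand 13 mm farther back than shut.
Start: joints at [-1.362, 0.053, 1.613, -0, 1.476, -0.119], TCP at [0.201, -0.592, 0.231] pointing down, gripper open.
Joint ranges: [-3.01, 3.01], [-1.01, 2.22], [0.06, 2.58], [-1.02, 4.17], [0.09, 2.62], [-3.14, 3.14]. Speed limits (rad/s): [2.57, 2.57, 3.14, 3.14, 3.14, 3.14].

### API

Orientations are given as a unit quaternion [w, x, y, z].
In Python, from plant import state, grab_frame, ticket, manip gives the robot as it stands.
- The arm moves only by the tool carry_out, never from a script. Its argument "moves" is a list that holds one entry, the list of rows, each a list of 7 numbers: the turn, a rotation vector about the tool's x, y, z each as a share of 5 degrees, from -1 to 1, then the shift along the tool's x, y, z each as a share of 0.04 m, from -1 to 1, then the gripper command: -1 is shut, 1 is fully open, values between are in proportion. A call has 1 to 8 rows; each row shifts and turns the commanded pose from where the row before left it, along the tool's axes as they then stand; what a row does not reach is not made up. A row lasts 1/12 s, in which the tool goes at most 41.7 mm and 7.16 degrees, less where a joint would pass 70% of its speed; a pose out of reach is approached as far as the arm can. A call with a number of a shift or a turn outside -1 to 1 is refused whole. A call with a gripper value outside its range is refused whole. The fingers move at their own pace and stop on an object; the grip force is fixed at half the most. Time passes only in rows, so rows that do not move let the fingers close. It gives the time, the measured TCP pose, the force and the opening at its end, in the units of the state.
- state(): the state, without advancing time (a new reading comes with each control period).
- grab_frame(name): name is "scene" or "top"; returns a dict with "frame" (384x512x3 uint8, red, green, blue), "z_map" (384x512 float32, m along the optical axis (not along the pixel's ray), 0 where there is no reading), "K" (3x3 intrinsics, pixels), "world_from_camera" (4x4, takes a point from camera to world coordinates). Camera axes: x right, y down, z forward; pixel columns grow to the right and rows downward; lengths in m; the calibration is good to about 2 mm. A picture is of the moment at which its call begins.
- ticket.job_done(): hands the job in, once; it reports no verdict.
The state is a dict: "time": time; "joint_pos": joint angles; "joint_vel": joint speeds; "joint_efforts": joint torques, N m; "tool_pos": TCP position; "tool_rot": TCP orientation; "contact_force": force on the tool from outside, world axes, zero at the start; "ft_torque": the same for the moment, N m; "gripper_width": opening from 0.0 (shut) to 1.0 (fully open).
Only numpy, scipy, OpenCV 4.12 (cv2) and the standard library are available. Lean on these libraries where they do the work, as an engineer would, in place of code of your own. Each camera call takes 0.05 s, during which the arm holds its last target.

## Working session

There is one attempt and no reset: what is moved stays moved. The work goes in short steps, Python scripts to look and compute and a tool call to move; the robot and the scene stay as the last step left them, time stands still between calls to the robot, and variables do not carry over. Pictures are saved under pics/ and viewed, and the job is handed in when it is done.

Besides the shell and the picture viewer there is one more tool, called after "Request:" by a JSON object that holds its "api" and its "payload", one argument or row to a line. carry_out: Moves the arm, as the interface text tells. Shift numbers are shares of 0.04 m and turn numbers shares of 5 degrees, none past 1 either way. Its arguments: {"type":"object","properties":{"moves":{"type":"array"}},"required":["moves"]}

```bash
mkdir -p pics; ls; python3 - <<'E'
from plant import state, grab_frame, ticket, manip
import cv2,numpy as np
s=state();print(s); print(manip.grip_depth)
for n in("scene","top"):
    f=grab_frame(n);cv2.imwrite(f"pics/{n}0.png",f["frame"][:,:,::-1]);print(n,f["K"].tolist(),np.round(f["world_from_camera"],4).tolist())
    np.savez(f"{n}0.npz",**f)
E
```

```text
pics
{'time': 0.0, 'joint_pos': array([-1.36196908e+00,  5.33720625e-02,  1.61428182e+00, -3.75987093e-05,
        1.47600546e+00, -1.19005321e-01]), 'joint_vel': array([-0.00127632,  0.0007904 , -0.00094881,  0.00028823,  0.0012376 ,
       -0.00084967]), 'joint_efforts': array([ 4.37306071e-04, -3.93678153e+01, -3.70174634e+01, -1.07299599e-05,
        7.12155743e-03, -7.37081564e-06]), 'tool_pos': array([ 0.20110255, -0.59110685,  0.23006087]), 'tool_rot': array([-6.83328914e-04,  8.13017154e-01, -5.82238817e-01, -7.75375882e-04]), 'contact_force': array([1.14731087, 0.45491465, 1.15333641]), 'ft_torque': array([-0.00675283, -0.04521632, -0.02508644]), 'gripper_width': 0.9965394331256217}
0.0187
scene [[440.98961678373587, 0.0, 252.9896875583193], [0.0, 440.98961678373587, 187.18973406075153], [0.0, 0.0, 1.0]] [[0.2682, 0.5741, -0.7736, 1.4211], [0.9632, -0.1461, 0.2255, -0.2136], [0.0165, -0.8057, -0.5922, 0.7915], [0.0, 0.0, 0.0, 1.0]]
top [[364.5133704095896, 0.0, 255.84445319563184], [0.0, 364.5133704095896, 188.87505417553203], [0.0, 0.0, 1.0]] [[0.0017, -0.9951, 0.0989, 0.4962], [-0.9997, -0.0041, -0.0247, 0.0345], [0.025, -0.0988, -0.9948, 1.0943], [0.0, 0.0, 0.0, 1.0]]
```

View pics/scene0.png

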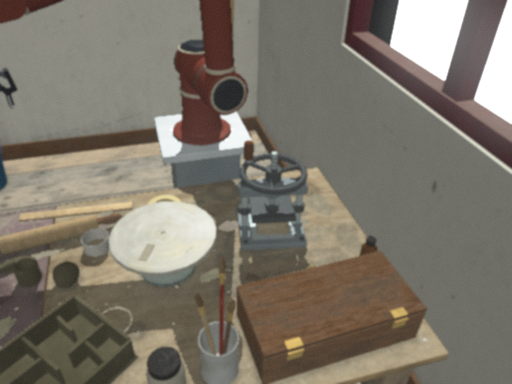

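View pics/top0.png

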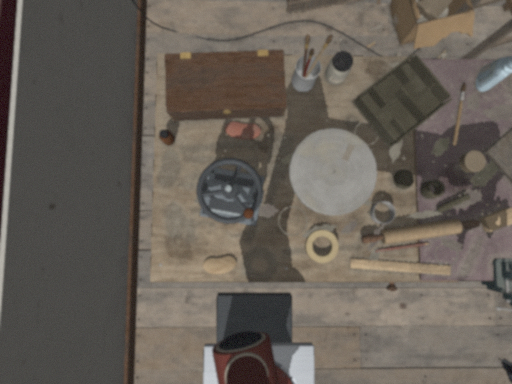

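The top view shows the wheel centred near (230,190) and the handle near (249,213). The potter's wheel is near (333,171) and a wall lies to the left (col 135). In the scene view the handle is near (248,150). Next I'll measure these.

```bash
cat > h.py <<'E'
import numpy as np,cv2
def ray(f,u,v,z):
    K=f["K"];T=f["world_from_camera"];d=T[:3,:3]@np.linalg.inv(K)@np.array([u,v,1.]);o=T[:3,3]
    return o+d*(z-o[2])/d[2]
def pts(f):
    K=f["K"];T=f["world_from_camera"];Z=f["z_map"];v,u=np.mgrid[:Z.shape[0],:Z.shape[1]]
    P=np.stack([(u-K[0,2])/K[0,0]*Z,(v-K[1,2])/K[1,1]*Z,Z],-1)@T[:3,:3].T+T[:3,3]
    P[Z==0]=np.nan
    return P
E
python3 - <<'E'
from h import *
f=dict(np.load("top0.npz"));P=pts(f)
c=f["frame"][140:250,180:290,::-1];cv2.imwrite("pics/topz.png",cv2.resize(c,None,fx=5,fy=5,interpolation=cv2.INTER_CUBIC))
z=P[...,2];reg=np.zeros(z.shape,bool);reg[150:235,185:275]=1
m=reg&(z>.176)&(z<.2);q=P[m][:,:2]
# ring fit
c0=np.median(q,0)
for _ in range(5):
    r=np.hypot(*(q-c0).T);k=(r>.06)&(r<.09);a=q[k];A=np.c_[2*a,np.ones(len(a))];s=np.linalg.lstsq(A,(a**2).sum(1),rcond=None)[0];c0=s[:2]
print("rim",c0,np.sqrt(s[2]+c0@c0),k.sum())
m=reg&(z>.225);q=P[m];v,u=np.nonzero(m)
for x in zip(u,v,np.round(q,3).tolist()):print(x)
f=dict(np.load("scene0.npz"));P=pts(f)
c=f["frame"][120:260,200:340,::-1];cv2.imwrite("pics/scz.png",cv2.resize(c,None,fx=4,fy=4,interpolation=cv2.INTER_CUBIC))
b=f["frame"].astype(int);m=(b[...,0]-b[...,2]>25);m[:,:235]=0;m[:,262:]=0;m[:138]=0;m[165:]=0
v,u=np.nonzero(m);print(u.min(),u.max(),v.min(),v.max(),np.round(np.nanmedian(P[m],0),3),P[m][:,2].max())
E
```

```text
rim [0.58328845 0.07882972] 0.07420204802630448 1151
(np.int64(226), np.int64(185), [0.59, 0.083, 0.243])
(np.int64(227), np.int64(185), [0.589, 0.081, 0.245])
(np.int64(228), np.int64(185), [0.59, 0.079, 0.242])
(np.int64(229), np.int64(185), [0.59, 0.076, 0.242])
(np.int64(226), np.int64(186), [0.587, 0.083, 0.245])
(np.int64(227), np.int64(186), [0.587, 0.081, 0.247])
(np.int64(228), np.int64(186), [0.587, 0.079, 0.245])
(np.int64(229), np.int64(186), [0.587, 0.076, 0.244])
(np.int64(230), np.int64(186), [0.587, 0.074, 0.244])
(np.int64(225), np.int64(187), [0.585, 0.085, 0.247])
(np.int64(226), np.int64(187), [0.585, 0.083, 0.246])
(np.int64(227), np.int64(187), [0.585, 0.081, 0.243])
(np.int64(228), np.int64(187), [0.585, 0.079, 0.242])
(np.int64(229), np.int64(187), [0.585, 0.076, 0.244])
(np.int64(230), np.int64(187), [0.585, 0.074, 0.242])
(np.int64(231), np.int64(187), [0.586, 0.072, 0.233])
(np.int64(225), np.int64(188), [0.583, 0.086, 0.244])
(np.int64(226), np.int64(188), [0.583, 0.083, 0.243])
(np.int64(227), np.int64(188), [0.582, 0.081, 0.245])
(np.int64(228), np.int64
[... 5193 characters left out ...]
p.int64(247), np.int64(216), [0.517, 0.034, 0.246])
(np.int64(248), np.int64(216), [0.517, 0.031, 0.248])
(np.int64(249), np.int64(216), [0.517, 0.029, 0.247])
(np.int64(250), np.int64(216), [0.517, 0.027, 0.25])
(np.int64(251), np.int64(216), [0.517, 0.024, 0.244])
(np.int64(245), np.int64(217), [0.515, 0.038, 0.235])
(np.int64(246), np.int64(217), [0.515, 0.036, 0.244])
(np.int64(247), np.int64(217), [0.515, 0.034, 0.247])
(np.int64(248), np.int64(217), [0.515, 0.031, 0.245])
(np.int64(249), np.int64(217), [0.515, 0.029, 0.242])
(np.int64(250), np.int64(217), [0.515, 0.027, 0.242])
(np.int64(248), np.int64(218), [0.513, 0.031, 0.232])
241 261 138 162 [0.534 0.035 0.22 ] 0.24762738344120916
```

View pics/topz.png

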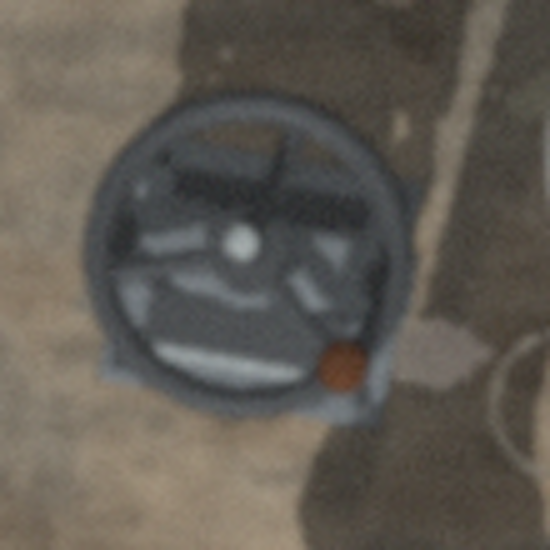

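View pics/scz.png

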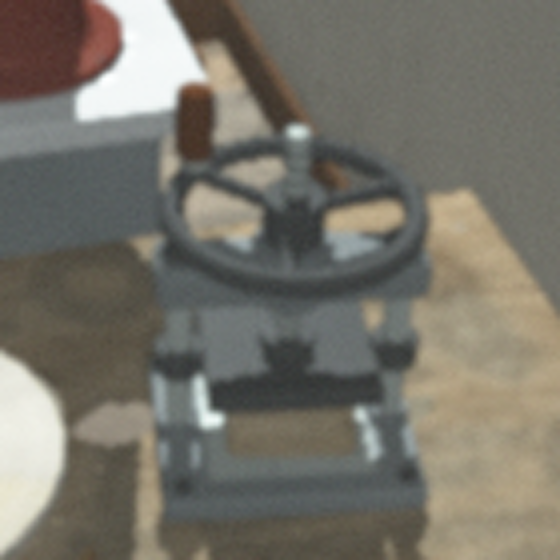

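Request:
{"api": "carry_out", "payload": {
  "moves": [
    [[0,0,0.94,0,0,-0.6,-1],[0,0,0.94,0,0,-0.6,-1],[0,0,0.94,0,0,-0.6,-1],[0,0,0.94,0,0,-0.6,-1],[0,0,0,0,0,0,-1]]
  ]
}}

```text
time: 0.52
tool_pos: [0.2016, -0.5935, 0.3336]
tool_rot: [-0.002, -0.706, 0.708, -0.004]
contact_force: [0.6, 0.1, 1.9]
gripper_width: 0.295
```

```bash
python3 - <<'E'
from plant import state
from scipy.spatial.transform import Rotation as R
s=state();print(s["time"],s["tool_pos"],s["gripper_width"],s["joint_pos"]);q=s["tool_rot"];print(R.from_quat(np.r_[q[1:],q[0]]).as_matrix().round(3) if 0 else R.from_quat([*q[1:],q[0]]).as_matrix().round(3))
E
```

```text
0.5167 [ 0.20161248 -0.59348395  0.33357962] 0.2949235657651214 [-1.36197659e+00  1.07922505e-02  1.48756533e+00  9.67671031e-07
  1.63408267e+00  2.11129816e-01]
[[-0.002 -1.     0.002]
 [-1.     0.002 -0.009]
 [ 0.009 -0.002 -1.   ]]
```

Request:
{"api": "carry_out", "payload": {
  "moves": [
    [[0,0,0,-0.83,-0.5,0,-1],[0,0,0,-0.83,-0.5,0,-1],[0,0,0,-0.83,-0.5,0,-1],[0,0,0,-0.83,-0.5,0,-1],[0,0,0,-0.83,-0.5,0,-1],[0,0,0,-0.83,-0.5,0,-1],[0,0,0,-0.83,-0.5,0,-1],[0,0,0,-0.83,-0.5,0,-1]]
  ]
}}

```text
time: 1.18
tool_pos: [0.3616, -0.3242, 0.3261]
tool_rot: [-0.0, 0.707, -0.707, -0.001]
contact_force: [1.4, -1.0, 0.3]
gripper_width: 0.002
```

Request:
{"api": "carry_out", "payload": {
  "moves": [
    [[0,0,0,-0.83,-0.5,0,-1],[0,0,0,-0.83,-0.5,0,-1],[0,0,0,-0.83,-0.5,0,-1],[0,0,0,-0.83,-0.5,0,-1],[0,0,0,-0.83,-0.5,0,-1],[0,0,0,-0.83,-0.5,0,-1],[0,0,0,0,0,0,-1]]
  ]
}}

```text
time: 1.77
tool_pos: [0.4831, -0.1216, 0.326]
tool_rot: [-0.001, 0.71, -0.704, -0.001]
contact_force: [-0.1, -0.1, 0.5]
gripper_width: -0.002
```

Request:
{"api": "carry_out", "payload": {
  "moves": [
    [[0,0,0,-0.78,-0.48,0,-1],[0,0,0,-0.78,-0.48,0,-1],[0,0,0,-0.78,-0.48,0,-1],[0,0,0,-0.78,-0.48,0,-1],[0,0,0,0,0,0,-1],[0,0,0,0,0,0,-1]]
  ]
}}

```text
time: 2.27
tool_pos: [0.5582, -0.001, 0.3258]
tool_rot: [0.001, 0.708, -0.706, -0.001]
contact_force: [-0.1, -0.6, -0.6]
gripper_width: 0.001
```

```bash
python3 - <<'E'
from plant import *
from h import *
f=grab_frame("scene");c=f["frame"][80:260,180:340,::-1];cv2.imwrite("pics/s1.png",cv2.resize(c,None,fx=3.3,fy=3.3,interpolation=cv2.INTER_CUBIC))
f=grab_frame("top");c=f["frame"][120:270,180:340,::-1];cv2.imwrite("pics/t1.png",cv2.resize(c,None,fx=3.3,fy=3.3,interpolation=cv2.INTER_CUBIC))
s=state();print(s["tool_pos"],s["joint_pos"],s["contact_force"])
E
```

```text
[ 0.557777   -0.00270793  0.32643312] [-1.38019108e-01 -1.45336606e-01  1.64802590e+00 -5.10973471e-04
  1.64033400e+00  1.43291342e+00] [-0.32874761 -0.14149471 -0.40318815]
```

View pics/s1.png

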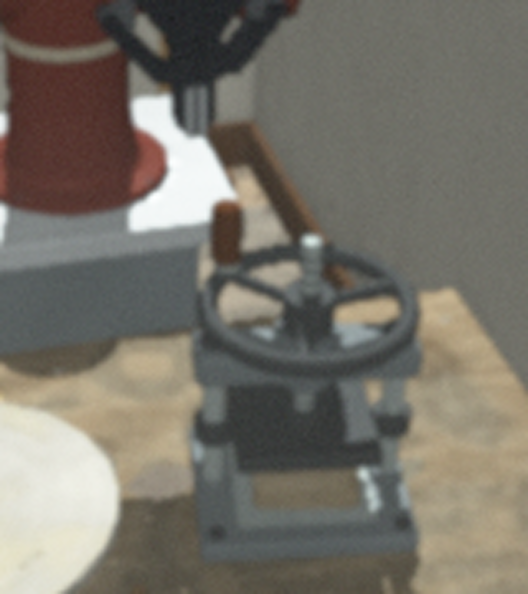

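View pics/t1.png

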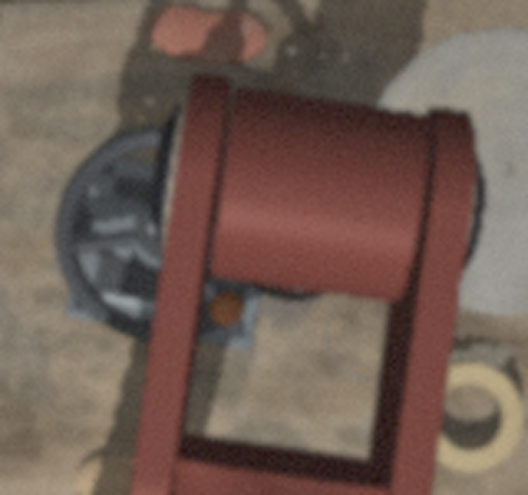

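The scene view shows the shut fingertips at (195,130) above and behind the handle (228,232), with narrow fingers and nothing below them but the rim. Descending.

Request:
{"api": "carry_out", "payload": {
  "moves": [
    [[0,0,0,0,0,0.7,-1],[0,0,0,0,0,0.7,-1],[0,0,0,0,0,0.7,-1],[0,0,0,0,0,0.7,-1],[0,0,0,0,0,0,-1],[0,0,0,0,0,0,-1]]
  ]
}}

```text
time: 2.87
tool_pos: [0.5567, -0.0033, 0.2138]
tool_rot: [-0.001, -0.706, 0.708, 0.001]
contact_force: [-0.1, -0.3, 1.2]
gripper_width: 0.004
```

```bash
cat >> h.py <<'E'
from plant import *
C=np.array([.583,.079])
def plan(step,n,last=None,r=.075):
    s=state();p=s["tool_pos"][:2].copy();d=p-C;a=np.degrees(np.arctan2(d[1],d[0]))%360
    print("t",s["time"],"pos",s["tool_pos"].round(4),"ang",a.round(1),"r",np.hypot(*d).round(4),"F",s["contact_force"].round(1))
    for i in range(n):
        a2=a-step*(i+1);t=C+r*np.array([np.cos(np.radians(a2)),np.sin(np.radians(a2))])
        m=np.round(np.array([-(t-p)[1],-(t-p)[0]])/.04,2);p=p+np.array([-m[1],-m[0]])*.04
        print(round(a2,1),m.tolist())
E
python3 -c "
from h import *
plan(8,8)"
```

```text
t 2.8667 pos [ 0.5567 -0.0033  0.2138] ang 252.3 r 0.0864 F [-0.1 -0.3  1.2]
244.3 [-0.37, 0.16]
236.3 [-0.13, 0.22]
228.3 [-0.16, 0.21]
220.3 [-0.18, 0.18]
212.3 [-0.22, 0.16]
204.3 [-0.23, 0.12]
196.3 [-0.24, 0.09]
188.3 [-0.26, 0.06]
```

Request:
{"api": "carry_out", "payload": {
  "moves": [
    [[0,0,0,-0.37,0.16,0,-1],[0,0,0,-0.13,0.22,0,-1],[0,0,0,-0.16,0.21,0,-1],[0,0,0,-0.18,0.18,0,-1],[0,0,0,-0.22,0.16,0,-1],[0,0,0,0,0,0,-1]]
  ]
}}

```text
time: 3.37
tool_pos: [0.5208, 0.0409, 0.2176]
tool_rot: [-0.001, 0.707, -0.707, 0.001]
contact_force: [0.4, 0.3, 0.2]
gripper_width: 0.001
```

```bash
python3 - <<'E'
from h import *
f=grab_frame("scene");c=f["frame"][80:260,180:340,::-1];cv2.imwrite("pics/s2.png",cv2.resize(c,None,fx=3.3,fy=3.3,interpolation=cv2.INTER_CUBIC))
plan(8,8)
E
```

```text
t 3.4167 pos [0.521  0.0406 0.2171] ang 211.8 r 0.073 F [-0.3  0.8 -0.1]
203.8 [-0.2, 0.16]
195.8 [-0.25, 0.09]
187.8 [-0.26, 0.06]
179.8 [-0.26, 0.01]
171.8 [-0.26, -0.02]
163.8 [-0.25, -0.05]
155.8 [-0.25, -0.09]
147.8 [-0.23, -0.12]
```

View pics/s2.png

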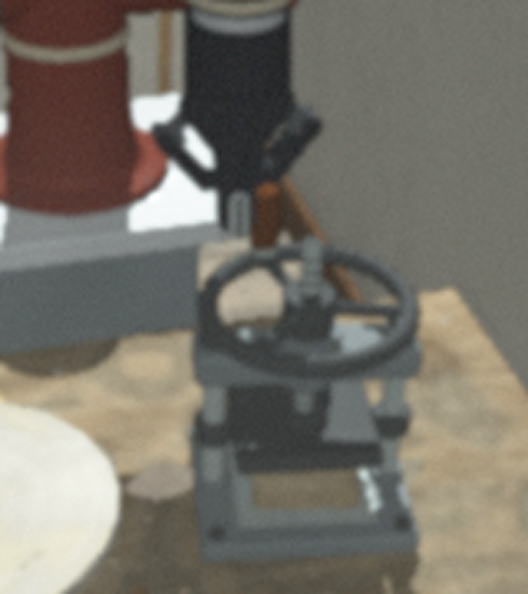

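The handle (268,210) has moved on with the fingertips (238,210) beside it. Continuing.

Request:
{"api": "carry_out", "payload": {
  "moves": [
    [[0,0,0,-0.2,0.16,0,-1],[0,0,0,-0.25,0.09,0,-1],[0,0,0,-0.26,0.06,0,-1],[0,0,0,-0.26,0.01,0,-1],[0,0,0,-0.26,-0.02,0,-1],[0,0,0,-0.25,-0.05,0,-1],[0,0,0,-0.25,-0.09,0,-1],[0,0,0,-0.23,-0.12,0,-1]]
  ]
}}

```text
time: 4.08
tool_pos: [0.5189, 0.1201, 0.2148]
tool_rot: [0.001, 0.707, -0.707, -0.001]
contact_force: [-2.8, -2.2, 2.9]
gripper_width: 0.004
```

```bash
python3 - <<'E'
from h import *
f=grab_frame("scene");c=f["frame"][80:260,180:340,::-1];cv2.imwrite("pics/s3.png",cv2.resize(c,None,fx=3.3,fy=3.3,interpolation=cv2.INTER_CUBIC))
plan(8,8)
E
```

```text
t 4.1333 pos [0.5198 0.1216 0.2146] ang 146.0 r 0.0762 F [ 0.3  0.7 -0.1]
138.0 [-0.19, -0.19]
130.0 [-0.18, -0.18]
122.0 [-0.15, -0.22]
114.0 [-0.13, -0.23]
106.0 [-0.09, -0.24]
98.0 [-0.05, -0.26]
90.0 [-0.02, -0.26]
82.0 [0.02, -0.26]
```

View pics/s3.png

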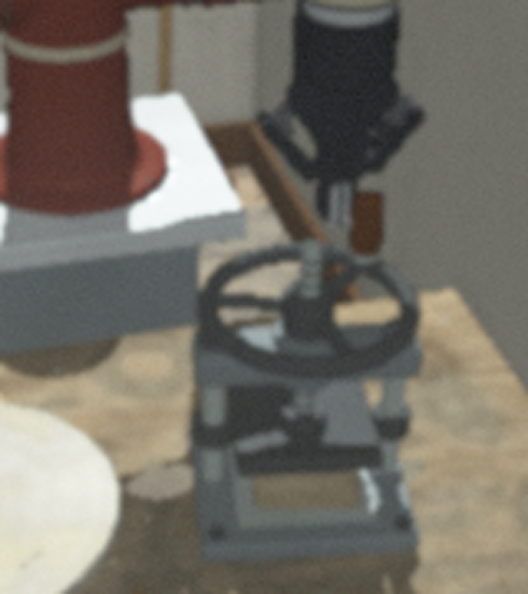

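Handle now near (367,220), fingers (340,215) behind it. Going on.

Request:
{"api": "carry_out", "payload": {
  "moves": [
    [[0,0,0,-0.19,-0.19,0,-1],[0,0,0,-0.18,-0.18,0,-1],[0,0,0,-0.15,-0.22,0,-1],[0,0,0,-0.13,-0.23,0,-1],[0,0,0,-0.09,-0.24,0,-1],[0,0,0,-0.05,-0.26,0,-1],[0,0,0,-0.02,-0.26,0,-1],[0,0,0,0.02,-0.26,0,-1]]
  ]
}}

```text
time: 4.8
tool_pos: [0.5935, 0.1507, 0.2144]
tool_rot: [0.001, 0.707, -0.707, -0.001]
contact_force: [-5.3, -0.8, -0.6]
gripper_width: 0.001
```

```bash
python3 - <<'E'
from h import *
f=grab_frame("scene");c=f["frame"][80:260,180:340,::-1];cv2.imwrite("pics/s4.png",cv2.resize(c,None,fx=3.3,fy=3.3,interpolation=cv2.INTER_CUBIC))
plan(8,8)
E
```

```text
t 4.85 pos [0.5955 0.1501 0.2147] ang 80.0 r 0.0722 F [-0.7 -0.4  0.2]
72.0 [-0.0, -0.27]
64.0 [0.09, -0.24]
56.0 [0.13, -0.22]
48.0 [0.17, -0.21]
40.0 [0.18, -0.18]
32.0 [0.21, -0.16]
24.0 [0.24, -0.12]
16.0 [0.24, -0.09]
```

View pics/s4.png

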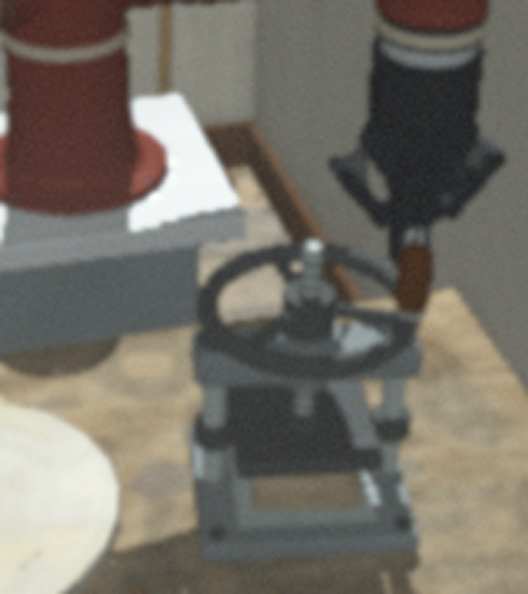

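Handle at (413,275), fingers behind it. Good.

Request:
{"api": "carry_out", "payload": {
  "moves": [
    [[0,0,0,0,-0.27,0,-1],[0,0,0,0.09,-0.24,0,-1],[0,0,0,0.13,-0.22,0,-1],[0,0,0,0.17,-0.21,0,-1],[0,0,0,0.18,-0.18,0,-1],[0,0,0,0.21,-0.16,0,-1],[0,0,0,0.24,-0.12,0,-1],[0,0,0,0.24,-0.09,0,-1]]
  ]
}}

```text
time: 5.52
tool_pos: [0.6536, 0.0993, 0.215]
tool_rot: [0.001, -0.707, 0.707, -0.0]
contact_force: [-0.7, 4.3, -2.2]
gripper_width: -0.005
```

```bash
python3 - <<'E'
from h import *
f=grab_frame("scene");c=f["frame"][80:260,180:340,::-1];cv2.imwrite("pics/s5.png",cv2.resize(c,None,fx=3.3,fy=3.3,interpolation=cv2.INTER_CUBIC))
plan(8,8)
E
```

```text
t 5.5667 pos [0.6542 0.0969 0.2152] ang 14.1 r 0.0734 F [-0.2 -0.4 -0.1]
6.1 [0.25, -0.09]
-1.9 [0.26, -0.01]
-9.9 [0.26, 0.03]
-17.9 [0.25, 0.06]
-25.9 [0.25, 0.1]
-33.9 [0.22, 0.13]
-41.9 [0.21, 0.16]
-49.9 [0.18, 0.19]
```

View pics/s5.png

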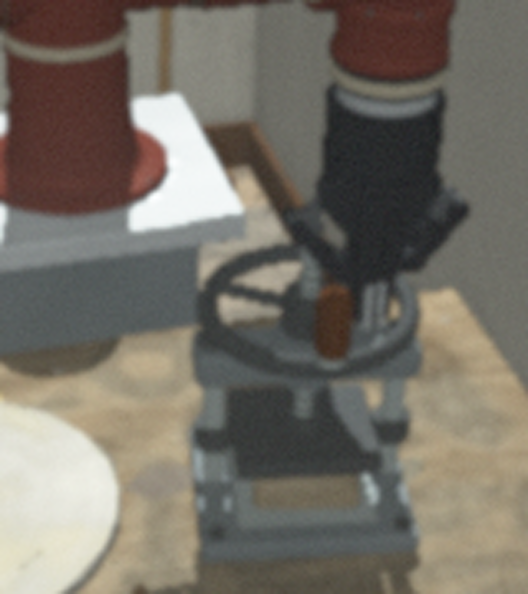

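Handle (333,320), fingers (372,300) trailing. Continuing.

Request:
{"api": "carry_out", "payload": {
  "moves": [
    [[0,0,0,0.25,-0.09,0,-1],[0,0,0,0.26,-0.01,0,-1],[0,0,0,0.26,0.03,0,-1],[0,0,0,0.25,0.06,0,-1],[0,0,0,0.25,0.1,0,-1],[0,0,0,0.22,0.13,0,-1],[0,0,0,0.21,0.16,0,-1],[0,0,0,0.18,0.19,0,-1]]
  ]
}}

```text
time: 6.23
tool_pos: [0.6296, 0.0234, 0.2158]
tool_rot: [0.001, -0.707, 0.707, -0.001]
contact_force: [3.2, 2.0, -1.6]
gripper_width: -0.0
```

```bash
python3 - <<'E'
from h import *
f=grab_frame("scene");c=f["frame"][80:260,180:340,::-1];cv2.imwrite("pics/s6.png",cv2.resize(c,None,fx=3.3,fy=3.3,interpolation=cv2.INTER_CUBIC))
plan(8,8)
E
```

```text
t 6.2833 pos [0.6281 0.0222 0.2157] ang 308.4 r 0.0726 F [ 1.1 -0.3 -0.2]
300.4 [0.2, 0.18]
292.4 [0.11, 0.23]
284.4 [0.08, 0.25]
276.4 [0.05, 0.26]
268.4 [0.01, 0.26]
260.4 [-0.02, 0.26]
252.4 [-0.06, 0.25]
244.4 [-0.1, 0.25]
```

View pics/s6.png

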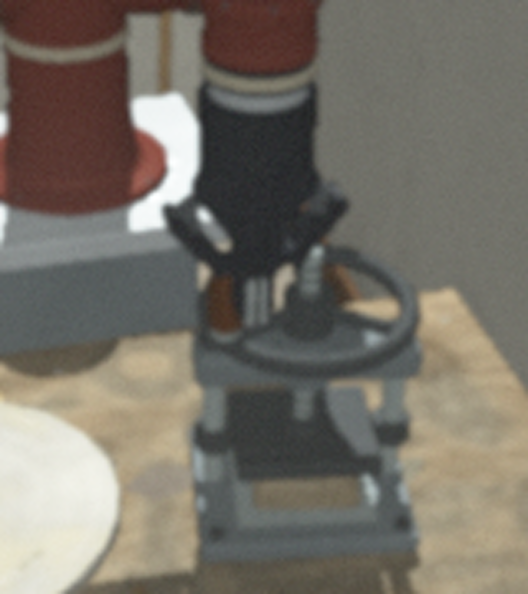

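Handle (225,300), fingers (257,300). Six more rows, then a measurement.

Request:
{"api": "carry_out", "payload": {
  "moves": [
    [[0,0,0,0.2,0.18,0,-1],[0,0,0,0.11,0.23,0,-1],[0,0,0,0.08,0.25,0,-1],[0,0,0,0.05,0.26,0,-1],[0,0,0,0.01,0.26,0,-1],[0,0,0,-0.02,0.26,0,-1],[0,0,0,0,0,0,-1]]
  ]
}}

```text
time: 6.87
tool_pos: [0.5697, 0.0076, 0.2153]
tool_rot: [-0.001, -0.707, 0.707, 0.001]
contact_force: [0.9, -0.0, -0.4]
gripper_width: -0.001
```

```bash
cat >> h.py <<'E'
def handle(f,tag=""):
    # brown handle in scene view; returns pixel bbox/centroid and depth-based center on axis
    P=pts(f);b=f["frame"].astype(int);m=(b[...,0]-b[...,2]>25)&(P[...,2]>.195)&(P[...,2]<.26)&(np.hypot(P[...,0]-C[0],P[...,1]-C[1])<.1)
    n,l,st,_=cv2.connectedComponentsWithStats(m.astype(np.uint8));k=1+np.argmax(st[1:,4]);m=l==k
    q=P[m][:,:2]
    v,u=np.nonzero(m)
    # fixed-radius circle fit (r=.013) of side points seen from this camera
    from scipy.optimize import least_squares
    side=P[m];side=side[side[:,2]<.24][:,:2] if tag=="scene" else None
    out=[u.mean().round(2),v.mean().round(2),int(m.sum()),np.median(q,0).round(4)]
    if side is not None and len(side)>20:
        cam=f["world_from_camera"][:2,3];g=side.mean(0);g=g+(g-cam)/np.linalg.norm(g-cam)*.01
        r=least_squares(lambda c:np.hypot(*(side-c).T)-.013,g,loss="soft_l1",f_scale=.002).x
        out+=[r.round(4),np.degrees(np.arctan2(*(r-C)[::-1]))%360]
    else:
        t=P[m];t=t[t[:,2]>.24][:,:2];r=(t.min(0)+t.max(0))/2 if len(t) else np.zeros(2);mu=t.mean(0)
        out+=[mu.round(4),np.degrees(np.arctan2(*(mu-C)[::-1]))%360]
    print(tag,*out)
E
python3 - <<'E'
from h import *
handle(dict(np.load("scene0.npz")),"scene");handle(dict(np.load("top0.npz")),"top")
f=grab_frame("scene");handle(f,"scene");c=f["frame"][80:260,180:340,::-1];cv2.imwrite("pics/s7.png",cv2.resize(c,None,fx=3.3,fy=3.3,interpolation=cv2.INTER_CUBIC))
f=grab_frame("top");c=f["frame"][120:270,180:340,::-1];cv2.imwrite("pics/t7.png",cv2.resize(c,None,fx=3.3,fy=3.3,interpolation=cv2.INTER_CUBIC))
try: handle(f,"top")
except Exception as e: print(e)
plan(4,8)
E
```

```text
scene 248.49 149.13 112 [0.536  0.0313] [0.5245 0.0319] 218.8367699185871
top 248.13 212.96 68 [0.5241 0.0315] [0.5242 0.0312] 219.11595361029666Traceback (most recent call last):
  File "<stdin>", line 3, in <module>
  File "h.py", line 22, in handle
    n,l,st,_=cv2.connectedComponentsWithStats(m.astype(np.uint8));k=1+np.argmax(st[1:,4]);m=l==k
                                                                      ~~~~~~~~~^^^^^^^^^^
    return _wrapfunc(a, 'argmax', axis=axis, out=out, **kwds)
    return bound(*args, **kwds)
ValueError: attempt to get argmax of an empty sequence
```

```bash
python3 - <<'E'
from h import *
f=grab_frame("scene");c=f["frame"][80:260,180:340,::-1];cv2.imwrite("pics/s7.png",cv2.resize(c,None,fx=3.3,fy=3.3,interpolation=cv2.INTER_CUBIC))
f=grab_frame("top");c=f["frame"][120:270,180:340,::-1];cv2.imwrite("pics/t7.png",cv2.resize(c,None,fx=3.3,fy=3.3,interpolation=cv2.INTER_CUBIC))
try: handle(f,"top")
except Exception as e: print(e)
plan(4,8)
E
```

```text
top 253.17 206.67 18 [0.5382 0.0199] [0.5394 0.0194] 233.85214248037732
t 7.0167 pos [0.5713 0.0075 0.215 ] ang 260.7 r 0.0724 F [ 0.2 -0.9  0.1]
256.7 [0.04, 0.14]
252.7 [-0.04, 0.12]
248.7 [-0.04, 0.13]
244.7 [-0.05, 0.12]
240.7 [-0.06, 0.12]
236.7 [-0.07, 0.11]
232.7 [-0.08, 0.1]
228.7 [-0.08, 0.1]
```

View pics/s7.png

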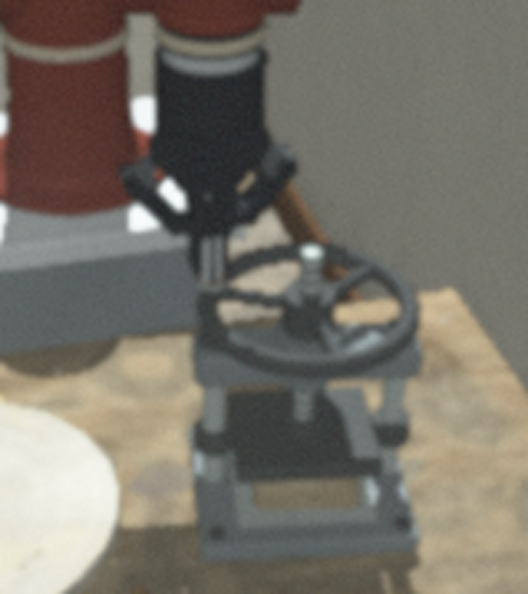

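View pics/t7.png

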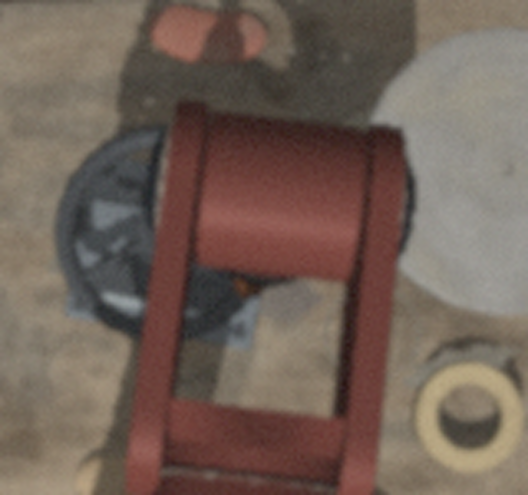

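Request:
{"api": "carry_out", "payload": {
  "moves": [
    [[0,0,0,0.04,0.14,0,-1],[0,0,0,-0.04,0.12,0,-1],[0,0,0,-0.04,0.13,0,-1],[0,0,0,0,0,0,-1]]
  ]
}}

```text
time: 7.35
tool_pos: [0.5557, 0.0091, 0.2151]
tool_rot: [-0.001, -0.707, 0.707, 0.0]
contact_force: [1.8, -0.9, -0.2]
gripper_width: 0.005
```

```bash
python3 - <<'E'
from h import *
f=grab_frame("top");c=f["frame"][120:270,180:340,::-1];cv2.imwrite("pics/t8.png",cv2.resize(c,None,fx=3.3,fy=3.3,interpolation=cv2.INTER_CUBIC))
try: handle(f,"top")
except Exception as e: print(e)
f=grab_frame("scene");c=f["frame"][80:260,180:340,::-1];cv2.imwrite("pics/s8.png",cv2.resize(c,None,fx=3.3,fy=3.3,interpolation=cv2.INTER_CUBIC))
plan(4,3)
E
```

```text
top 250.33 212.17 12 [0.5264 0.0269] [0.5263 0.0258] 223.1769726311797
t 7.45 pos [0.5559 0.0092 0.2151] ang 248.8 r 0.0748 F [-0.9 -0.9 -0.6]
244.8 [-0.05, 0.12]
240.8 [-0.06, 0.12]
236.8 [-0.07, 0.11]
```

View pics/t8.png

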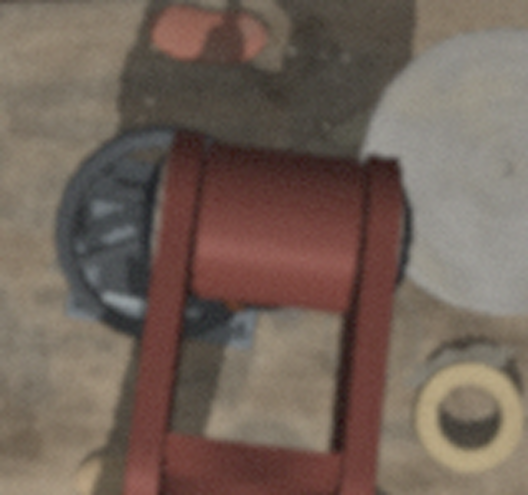

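View pics/s8.png

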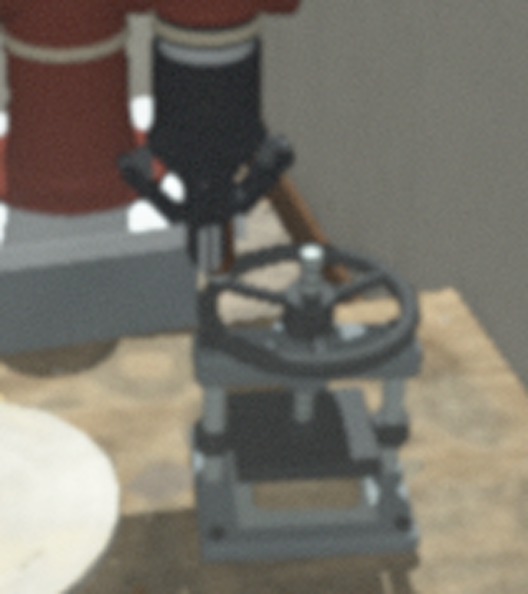

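The arm hides the handle in both views, so I back off sideways to measure.

Request:
{"api": "carry_out", "payload": {
  "moves": [
    [[0,0,0,0.5,-0.3,0,-1],[0,0,0,0.5,0,-0.5,-1],[0,0,0,0.9,0,-0.4,-1],[0,0,0,0.9,0,-0.4,-1],[0,0,0,0.9,0,-0.4,-1],[0,0,0,0.9,0,0,-1],[0,0,0,0.9,0,0,-1],[0,0,0,0,0,0,-1]]
  ]
}}

```text
time: 8.12
tool_pos: [0.5678, -0.2162, 0.2833]
tool_rot: [-0.001, -0.705, 0.709, -0.0]
contact_force: [0.0, 0.6, -0.2]
gripper_width: 0.0
```

```bash
cat > look.py <<'E'
import sys
from h import *
n=sys.argv[1]
for k,(a,b,c_,d) in (("top",(120,270,180,340)),("scene",(80,260,180,340))):
    f=grab_frame(k);np.savez(f"{k}{n}.npz",**f)
    c=f["frame"][a:b,c_:d,::-1];cv2.imwrite(f"pics/{k}{n}.png",cv2.resize(c,None,fx=3.3,fy=3.3,interpolation=cv2.INTER_CUBIC))
    try: handle(f,k)
    except Exception as e: print(k,e)
s=state();print(s["tool_pos"],s["contact_force"])
E
python3 look.py 9
```

```text
top 252.12 208.83 41 [0.5334 0.0223] [0.5338 0.022 ] 229.19794269806238
scene 245.43 153.04 106 [0.5465 0.0207] [0.5346 0.022 ] 229.6791075789004
[ 0.56807645 -0.21184159  0.28278365] [ 0.55061973  0.81854458 -0.05467673]
```

View pics/top9.png

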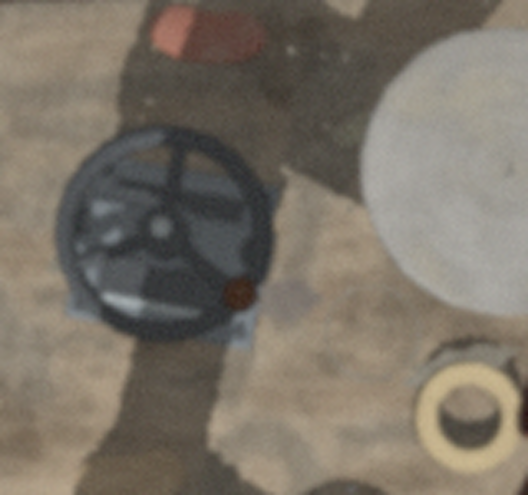

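View pics/scene9.png

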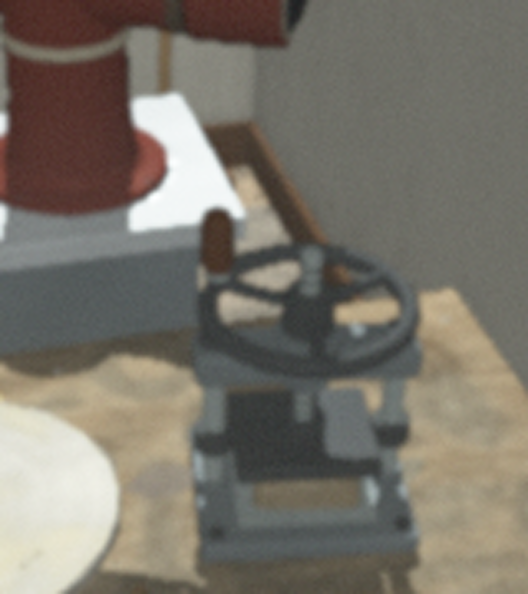

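Clear view: the handle is at (240,293) top and (217,240) scene, about 10° short. I'll refine with depth only.

```bash
cat > geo.py <<'E'
import sys
from h import *
def geo(n):
    f=dict(np.load(f"top{n}.npz"));P=pts(f);z=P[...,2]
    d=np.hypot(P[...,0]-C[0],P[...,1]-C[1]);m=(z>.235)&(z<.26)&(d>.05)&(d<.1)
    q=P[m][:,:2];c,r=cv2.minEnclosingCircle((q*1000).astype(np.float32));c=np.array(c)/1000;mu=q.mean(0)
    A=lambda p:(np.degrees(np.arctan2(*(p-C)[::-1]))%360).round(2)
    print(n,"top",m.sum(),mu.round(4),A(mu),"circ",c.round(4),r,A(c))
    handle(dict(np.load(f"scene{n}.npz")),"scene")
for n in sys.argv[1:]:geo(n)
E
python3 geo.py 0 9
```

```text
0 top 89 [0.5255 0.0319] 219.33 circ [0.5257 0.0315] 12.694313049316406 219.67
scene 248.49 149.13 112 [0.536  0.0313] [0.5245 0.0319] 218.8367699185871
9 top 93 [0.5354 0.0222] 230.02 circ [0.5356 0.0219] 12.66070556640625 230.3
scene 245.43 153.04 106 [0.5465 0.0207] [0.5346 0.022 ] 229.6791075789004
```

Request:
{"api": "carry_out", "payload": {
  "moves": [
    [[0,0,0,-0.9,0,0,-1],[0,0,0,-0.9,0,0,-1],[0,0,0,-0.9,0,0.4,-1],[0,0,0,-0.9,0,0.4,-1],[0,0,0,-0.9,0,0.4,-1],[0,0,0,-0.5,0,0.5,-1],[0,0,0,0,0,0,-1],[0,0,0,0,0,0,-1]]
  ]
}}

```text
time: 8.88
tool_pos: [0.5672, -0.0086, 0.2136]
tool_rot: [0.001, 0.708, -0.706, -0.002]
contact_force: [-0.8, -1.5, 0.1]
gripper_width: -0.002
```

```bash
python3 -c "
from h import *
s=state();p=s['tool_pos'];print(p,s['contact_force'])
for t in ((.5559,.0092),(.5472,.0182),(.5461,.0192)):print((np.array([-(t[1]-p[1]),-(t[0]-p[0])])/.04).round(3))"
```

```text
[ 0.56719378 -0.00861256  0.2136258 ] [-0.7990384  -1.50700919  0.05630696]
[-0.445  0.282]
[-0.67  0.5 ]
[-0.695  0.527]
```

Request:
{"api": "carry_out", "payload": {
  "moves": [
    [[0,0,0,-0.22,0.14,0,-1],[0,0,0,-0.22,0.14,0,-1],[0,0,0,-0.11,0.11,0,-1],[0,0,0,-0.11,0.11,0,-1],[0,0,0,0,0,0,-1],[0,0,0,0,0,0,-1]]
  ]
}}

```text
time: 9.38
tool_pos: [0.5484, 0.0155, 0.2159]
tool_rot: [0.0, -0.707, 0.707, 0.0]
contact_force: [0.5, 1.0, 0.1]
gripper_width: -0.002
```

```bash
python3 -c "
from h import *
s=state();p=s['tool_pos'];print(p,s['contact_force'])"
```

```text
[0.54835834 0.01545405 0.21590892] [0.52580631 0.9776262  0.1218328 ]
```

Request:
{"api": "carry_out", "payload": {
  "moves": [
    [[0,0,0,0.4,-0.4,0,-1],[0,0,0,0.5,0,-0.5,-1],[0,0,0,0.9,0,-0.4,-1],[0,0,0,0.9,0,-0.4,-1],[0,0,0,0.9,0,-0.4,-1],[0,0,0,0.9,0,0,-1],[0,0,0,0.9,0,0,-1],[0,0,0,0,0,0,-1]]
  ]
}}

```text
time: 10.05
tool_pos: [0.5638, -0.2063, 0.2833]
tool_rot: [-0.001, -0.705, 0.709, -0.0]
contact_force: [0.1, 0.3, -0.6]
gripper_width: 0.0
```

```bash
python3 look.py 10; python3 geo.py 0 10
```

```text
top 249.32 212.0 40 [0.5264 0.0292] [0.5264 0.0285] 221.76877381432624
scene 247.35 150.83 98 [0.5389 0.0268] [0.5271 0.0287] 221.99052479398722
[ 0.5640453  -0.20184885  0.28278703] [ 0.05147574 -0.0721383  -1.06542212]
0 top 89 [0.5255 0.0319] 219.33 circ [0.5257 0.0315] 12.694313049316406 219.67
scene 248.49 149.13 112 [0.536  0.0313] [0.5245 0.0319] 218.8367699185871
10 top 94 [0.5285 0.0289] 222.6 circ [0.5286 0.0287] 12.548651695251465 222.74
scene 247.35 150.83 98 [0.5389 0.0268] [0.5271 0.0287] 221.99052479398722
```

3.2° short (~4 mm). One more small nudge the same way.

Request:
{"api": "carry_out", "payload": {
  "moves": [
    [[0,0,0,-0.9,0,0,-1],[0,0,0,-0.9,0,0,-1],[0,0,0,-0.9,0,0.4,-1],[0,0,0,-0.9,0,0.4,-1],[0,0,0,-0.9,0,0.4,-1],[0,0,0,-0.5,0,0.5,-1],[0,0,0,0,0,0,-1],[0,0,0,0,0,0,-1]]
  ]
}}

```text
time: 10.82
tool_pos: [0.5632, 0.0015, 0.2136]
tool_rot: [0.001, 0.708, -0.706, -0.001]
contact_force: [0.1, 0.4, -0.2]
gripper_width: -0.002
```

Request:
{"api": "carry_out", "payload": {
  "moves": [
    [[0,0,0,-0.14,0.14,0,-1],[0,0,0,-0.13,0.13,0,-1],[0,0,0,-0.1,0.1,0,-1],[0,0,0,0,0,0,-1],[0,0,0,0,0,0,-1]]
  ]
}}

```text
time: 11.23
tool_pos: [0.5499, 0.0139, 0.2161]
tool_rot: [0.0, -0.707, 0.707, -0.001]
contact_force: [-0.7, -0.7, 0.0]
gripper_width: -0.001
```

```bash
python3 -c "
from h import *
s=state();p=s['tool_pos'];print(p,s['contact_force'])
t=(.5457,.0186);print((np.array([-(t[1]-p[1]),-(t[0]-p[0])])/.04).round(3))"
```

```text
[0.54990469 0.01387161 0.21614471] [-0.68426026 -0.65069326  0.00299795]
[-0.118  0.105]
```

Request:
{"api": "carry_out", "payload": {
  "moves": [
    [[0,0,0,-0.06,0.05,0,-1],[0,0,0,-0.05,0.05,0,-1],[0,0,0,0,0,0,-1],[0,0,0,0,0,0,-1]]
  ]
}}

```text
time: 11.57
tool_pos: [0.5462, 0.0183, 0.2158]
tool_rot: [0.0, -0.707, 0.707, -0.001]
contact_force: [1.3, -2.0, 0.2]
gripper_width: 0.002
```

```bash
python3 -c "
from h import *
s=state();p=s['tool_pos'];print(p,s['contact_force'])
t=(.5457,.0186);print((np.array([-(t[1]-p[1]),-(t[0]-p[0])])/.04).round(3))"
```

```text
[0.54622159 0.01826716 0.21579406] [ 1.32941263 -2.00641942  0.21574153]
[-0.008  0.013]
```

Within 0.6 mm. Backing off and checking.

Request:
{"api": "carry_out", "payload": {
  "moves": [
    [[0,0,0,0.4,-0.4,0,-1],[0,0,0,0.5,0,-0.5,-1],[0,0,0,0.9,0,-0.4,-1],[0,0,0,0.9,0,-0.4,-1],[0,0,0,0.9,0,-0.4,-1],[0,0,0,0.9,0,0,-1],[0,0,0,0.9,0,0,-1],[0,0,0,0,0,0,-1]]
  ]
}}

```text
time: 12.23
tool_pos: [0.561, -0.2025, 0.2831]
tool_rot: [-0.001, -0.705, 0.709, -0.0]
contact_force: [-0.3, 0.3, -1.0]
gripper_width: -0.002
```

```bash
python3 look.py 11; python3 look.py 12; python3 geo.py 0 11 12
```

```text
top 248.22 212.56 41 [0.5242 0.0315] [0.5251 0.031 ] 219.66268660106792
scene 248.16 150.49 104 [0.5367 0.0299] [0.5252 0.0312] 219.571375593414
[ 0.5612641  -0.19821952  0.28255728] [ 0.52262029  0.66246405 -0.35197927]
top 248.24 212.87 45 [0.5241 0.0315] [0.5244 0.031 ] 219.34962366438984
scene 248.09 150.59 107 [0.5368 0.0294] [0.5257 0.0327] 218.93267345336236
[ 0.56154333 -0.19655882  0.28274652] [-0.52307046  0.35027384 -0.08819242]
0 top 89 [0.5255 0.0319] 219.33 circ [0.5257 0.0315] 12.694313049316406 219.67
scene 248.49 149.13 112 [0.536  0.0313] [0.5245 0.0319] 218.8367699185871
11 top 94 [0.5261 0.0312] 220.07 circ [0.5262 0.031 ] 12.516383171081543 220.18
scene 248.16 150.49 104 [0.5367 0.0299] [0.5252 0.0312] 219.571375593414
12 top 94 [0.5261 0.0312] 220.07 circ [0.5262 0.0311] 12.526888847351074 220.14
scene 248.09 150.59 107 [0.5368 0.0294] [0.5257 0.0327] 218.93267345336236
```

View pics/top11.png

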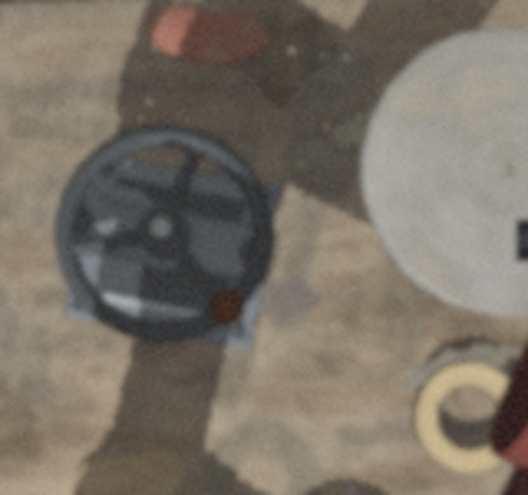

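View pics/scene11.png

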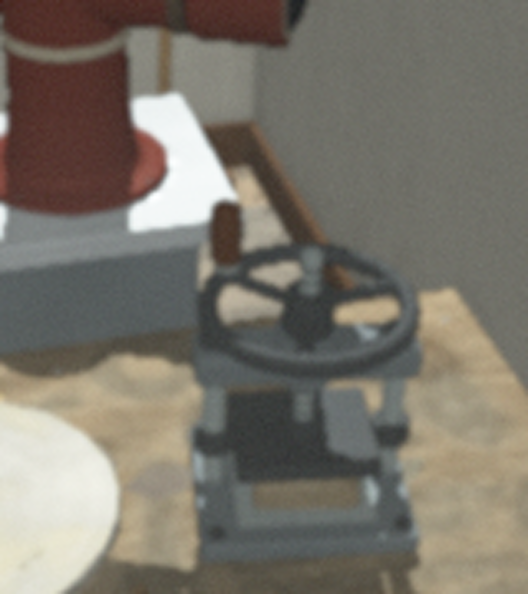

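The handle is at (227,306) in the top view and (227,232) in the scene view, about 0.6° short of its start and not past it. The hand is well clear and the other things have not moved.

```bash
python3 -c "
from plant import ticket;print(ticket.job_done())"
```

```text
the job is handed in; nothing more can be done
None
```

The hand wheel has been pushed clockwise through one full turn with the shut fingertips against the outside of the handle. The job is handed in at about 12.5 s of the 58 s allowed.

- **Handle position:** it was at about 219.3° at the start. At the end the top-view depth gave 220.1°, which is about 0.7° short of the full turn. The scene view read 219.6° and then 218.9°, against 218.8° at the start. So it is 0.1 to 0.7° short, and no measurement showed it past the starting point.
- **How the turn was finished:** I stopped about 10° short and backed off to measure, because the arm hid the handle in both views. Two small nudges then closed the gap.
- **Hand and force:** the hand ended about 0.2 m clear of the press, and the wrist force readings between moves stayed below about 6 N.
- **Not measured:** I only looked at the last pictures for the tape roll and rubber kidney, and they looked unmoved. The mould can't be made out under the plate, and the rib was outside the final crops. The fingers stayed at z ≥ 0.21 m throughout, so they never came near any of them. I did not check the plate's height separately.

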